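# Find the pitch leaf that fits the press spindle

## Robot

A 6-joint arm with a two-finger parallel gripper is mounted at the origin on the work surface. World frame = base frame: x ahead of the robot, y to its left, z up, the work surface at z = 0. Lengths are in m, angles in rad, forces in N, time in s.
With the tool pointing down it reaches from about 0.35 to 0.975 m from the base axis. Payload 4.9 kg.
Tool frame: the origin (TCP) lies at the very end of the fingers, on their centre line; the grasp point (between the pads) lies 19 mm behind it; z points along the fingers, y is the line along which they close (so a half turn about z gives the same grasp; the last joint's range is limited). The gripper opens to 85 mm and grips with 20 to 120 N. Pads are 22 mm wide; open, the fingers measure 114 mm over their backs; the gripper's body (76 mm by 85 mm) begins 54 mm behind the grasp point. The pads swing forward as they close: fully open they stand 13 mm farther back than shut.
Start: joints at [-1.235, 0.053, 1.613, -0, 1.476, -0.119], TCP at [0.275, -0.561, 0.198] pointing down, gripper open.
Joint ranges: [-3.01, 3.01], [-1.01, 2.22], [0.06, 2.58], [-1.02, 4.17], [0.09, 2.62], [-3.14, 3.14]. Speed limits (rad/s): [2.57, 2.57, 3.14, 3.14, 3.14, 3.14].

## Interface

Orientations are given as a unit quaternion [w, x, y, z].
In Python, from plant import manip gives the robot as it stands.
- The arm moves only by the tool play_rows, never from a script. Its argument "series" is a list that holds one entry, the list of rows, each a list of 7 numbers: the shift along the world's x, y, z in m, then the turn, a rotation vector about the world's x, y, z in degrees, then the opening, from 0 (shut) to 1 (fully open). In form: [[[dx, dy, dz, rx, ry, rz, grip], ...]]. A call has 1 to 10 rows; each row shifts and turns the commanded pose from where the row before left it; what a row does not reach is not made up. A row lasts 1/10 s, in which the tool goes at most 50 mm and 8.59 degrees, less where a joint would pass 70% of its speed; a pose out of reach is approached as far as the arm can. A call with a gripper value outside its range is refused whole. The fingers move at their own pace and stop on an object; the grip force is fixed at half the most. Time passes only in rows, so rows that do not move let the fingers close. It gives the time, the measured TCP pose, the force, the opening and the grip force at its end, in the units of the state.
- manip.state(): the state, without advancing time (a new reading comes with each control period).
- manip.grab_frame(name): name is "scene" or "top" or "wrist"; returns a dict with "frame" (384x512x3 uint8, blue, green, red), "mtx" (3x3 intrinsics, pixels), "R" (3x3) and "t" (3): a world point X has camera coordinates R X + t. Camera axes: x right, y down, z forward; pixel columns grow to the right and rows downward; lengths in m; the calibration is good to about 2 mm. A picture is of the moment at which its call begins. There is no depth.
- manip.job_done(): hands the job in; it is judged then, once.
The state is a dict: "time": time; "joint_pos": joint angles; "joint_vel": joint speeds; "joint_efforts": joint torques, N m; "tool_pos": TCP position; "tool_rot": TCP orientation; "contact_force": force on the tool from outside, world axes, zero at the start; "ft_torque": the same for the moment, N m; "gripper_width": opening from 0.0 (shut) to 1.0 (fully open); "grasp_force": force on a finger pad.
Only numpy, scipy, OpenCV 4.12 (cv2) and the standard library are available. Lean on these libraries where they do the work, as an engineer would, in place of code of your own. Each camera call takes 0.05 s, during which the arm holds its last target. There are 200 camera calls.

## Task

Find which of the three pitch-comb leaves in the wooden rack fits the thread of the front spindle, the one under the blue guide forks of the gauging stand: lower a leaf teeth down through the forks, press it gently and slide it a little along the thread to feel whether it drops fully home. Leave the leaf that fits standing fully home in that thread, released, with the other two standing fully down in the rack (any places). Never press hard on a thread, keep the fingers off the spindles, and leave the other things on the bench where they are.

Things in the scene. Friction and masses are not known exactly. Their poses are not given: they have to be found in the camera images.
- leaf_1: pitch-comb leaf: steel plate 10 mm thick (x), 150 long (y), 0.2 kg; grip tab on top, yellow, 10 thick, 44 long, 20 to 54 mm above the origin. Origin at mid-length at tooth-tip level, z up. Seven teeth 4 mm high (tip 1.6 wide, root 5.3) amid a straight lower edge, one under the origin. Pitch unmarked: three leaves, three pitches, 8 to 10 mm. Starts in any of the rack places, tips on its floor
- leaf_2: pitch-comb leaf: steel plate 10 mm thick (x), 150 long (y), 0.2 kg; grip tab on top, yellow, 10 thick, 44 long, 20 to 54 mm above the origin. Origin at mid-length at tooth-tip level, z up. Seven teeth 4 mm high (tip 1.6 wide, root 5.3) amid a straight lower edge, one under the origin. Pitch unmarked: three leaves, three pitches, 8 to 10 mm. Starts in any of the rack places, tips on its floor
- leaf_3: pitch-comb leaf: steel plate 10 mm thick (x), 150 long (y), 0.2 kg; grip tab on top, yellow, 10 thick, 44 long, 20 to 54 mm above the origin. Origin at mid-length at tooth-tip level, z up. Seven teeth 4 mm high (tip 1.6 wide, root 5.3) amid a straight lower edge, one under the origin. Pitch unmarked: three leaves, three pitches, 8 to 10 mm. Starts in any of the rack places, tips on its floor
- rack: fixed wooden leaf rack, base 190 (x) x 176 (y) x 12 mm (its floor); origin at the centre of its underside. Three places at x = -60, 0, +60 mm, each for a leaf standing along y in two slotted forks at y = -64 and +64 mm; slots 13 mm wide for the 10 mm leaf, tops 36 mm above the bench, mouths flared to 21 mm
- stand: fixed gauging stand, base 240 (x) x 200 (y) x 10 mm; origin at the centre of its underside. Spindles lie along y at x = -75 (front, nearest the robot), 0 and +75 mm, axes 45 mm up. Two blue guide forks over the front one at y = -64 and +64 mm: 8 mm thick, tops 97 mm above the bench, upright slots 13 mm wide in x, flared to 21 mm at the mouth, open along y so a leaf can slide in them
- seat (a point): point on the crest line (highest line of the thread, 70 mm above the bench) of the front spindle, midway between the forks; y along the spindle, z up. A matching leaf fully home has its origin 4 mm below it (straight edge on the crests); with teeth on crests the origin is level with it or nearly. A leaf that does not match stays 2 mm or more short of home wherever it is slid
- spindle_1: steel threaded spindle, 202 mm long, 50 across the crests, fixed in any one of the stand's three cradles. Origin on its axis at mid-length, y along it. V grooves along its middle 160 mm: 4.6 deep, 6.3 wide at the crests, 2 at the bottom. Pitch 8 to 10 mm, different on each, not known, nor where the grooves lie from the origin; exactly one leaf matches each spindle
- spindle_2: steel threaded spindle, 202 mm long, 50 across the crests, fixed in any one of the stand's three cradles. Origin on its axis at mid-length, y along it. V grooves along its middle 160 mm: 4.6 deep, 6.3 wide at the crests, 2 at the bottom. Pitch 8 to 10 mm, different on each, not known, nor where the grooves lie from the origin; exactly one leaf matches each spindle
- spindle_3: steel threaded spindle, 202 mm long, 50 across the crests, fixed in any one of the stand's three cradles. Origin on its axis at mid-length, y along it. V grooves along its middle 160 mm: 4.6 deep, 6.3 wide at the crests, 2 at the bottom. Pitch 8 to 10 mm, different on each, not known, nor where the grooves lie from the origin; exactly one leaf matches each spindle
- floodlight_1: bystander: finished floodlight lying glass up, black housing 150 x 200 x 45 mm, 1.3 kg; origin at the centre of its underside
- floodlight_2: bystander: finished floodlight lying glass up, black housing 150 x 200 x 45 mm, 1.3 kg; origin at the centre of its underside
- screwdriver: bystander: screwdriver with a red handle, lying; origin on the bench under its middle, x along the tool
- bracket: bystander: dark steel U bracket standing on its web, 170 mm long, arms 64 mm high; origin under the middle of the web
- screw_jar: bystander: amber glass jar with a white lid, 64 mm across, 75 mm high; origin at the centre of its underside
- carton: bystander: cardboard carton 70 x 90 x 60 mm; origin at the centre of its underside
There are look-alikes about, which are no part of the job. Leave any purple look-alike of the leaf_2 alone. What is shaped like the leaf_1 but black is not meant.

How it is judged:
By the outcome, as a careful person would: the job done as asked, in the order asked, and still so for the second after the job is handed in, with the robot touching nothing.
It also fails if it takes over 72 s, if anything falls off the work surface, if the arm or the gripper's body presses on something with over 40 N, if the wrist force passes 120 N, or if a joint passes its speed limit or range.

## Working session

There is one attempt and no reset: what is moved stays moved. The work goes in short steps, Python scripts to look and compute and a tool call to move; the robot and the scene stay as the last step left them, time stands still between calls to the robot, and variables do not carry over. Pictures are saved under pics/ and viewed, at most 10 in all, crops included, and the job is handed in when it is done.

Besides the shell and the picture viewer there is one more tool, called after "Request:" as a command line: name --argument value ..., lists and objects as JSON in quotes. play_rows: Moves the arm, as the interface text tells. Its arguments: {"type":"object","properties":{"series":{"type":"array"}},"required":["series"]}

```bash
mkdir -p pics
python3 - <<'E'
from plant import manip
import cv2,pickle,numpy as np
d={}
for n in("scene","top"):
    f=manip.grab_frame(n); d[n]=f
    cv2.imwrite(f"pics/{n}0.png",f["frame"]); print(n,(-f["R"].T@f["t"]).round(3))
pickle.dump(d,open("f0.pkl","wb"))
s=manip.state();print(s)
a=np.hstack([d["scene"]["frame"],d["top"]["frame"]]);cv2.imwrite("pics/both.png",cv2.resize(a,(800,300)))
E
```

```text
scene [ 1.017 -0.516  1.1  ]
top [ 0.414 -0.009  1.672]
{'time': 0.1, 'joint_pos': array([-1.23501586e+00,  5.32887701e-02,  1.61416535e+00, -1.00173175e-05,
        1.47599617e+00, -1.19010106e-01]), 'joint_vel': array([ 1.11971753e-03, -6.22213268e-04, -3.63588605e-03,  5.47066297e-04,
        8.31837576e-05,  5.10214043e-04]), 'joint_efforts': array([-2.69697175e-04, -3.94908035e+01, -3.71361887e+01, -2.25852345e-04,
        3.90049769e-03, -8.69150767e-06]), 'tool_pos': array([ 0.27433014, -0.56087831,  0.19728212]), 'tool_rot': array([-9.22829867e-04,  9.74256379e-01,  2.25441001e-01, -1.05429747e-04]), 'contact_force': array([ 0.54507034, -0.61673759, -0.16812568]), 'ft_torque': array([-0.00071558,  0.02897509,  0.00261896]), 'grasp_force': 0.0, 'gripper_width': 1.0024062080923601}
```

View pics/top0.png

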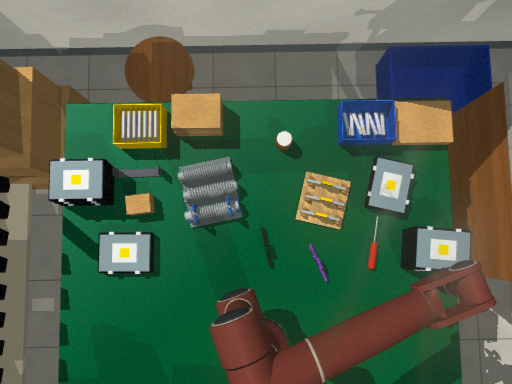

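View pics/scene0.png

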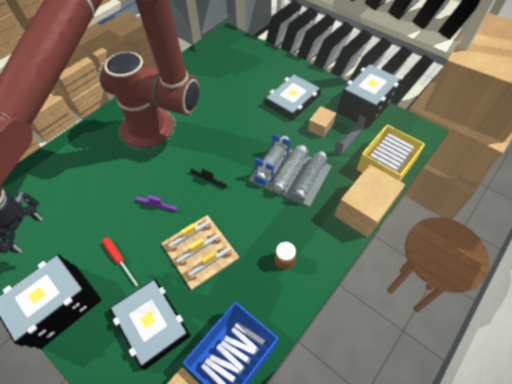

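The rack is at top (324,200) with the three yellow-tabbed leaves. The stand is at top (210,192), with its blue forks near (195,212) and (229,205). The purple look-alike (318,262) and the black one (266,247) lie on the bench and are not meant. I'll enlarge both views.

Run:
```python
import cv2,pickle,numpy as np
d=pickle.load(open("f0.pkl","rb"))
t=d["top"]["frame"];s=d["scene"]["frame"]
z=lambda im,x,y:cv2.resize(im[y:y+75,x:x+100],(400,300),interpolation=cv2.INTER_CUBIC)
a=np.vstack([np.hstack([z(t,275,162),z(t,160,150)]),np.hstack([z(s,150,212),z(s,240,130)])])
cv2.imwrite("pics/crop1.png",a)
```

```text
(no output)
```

View pics/crop1.png

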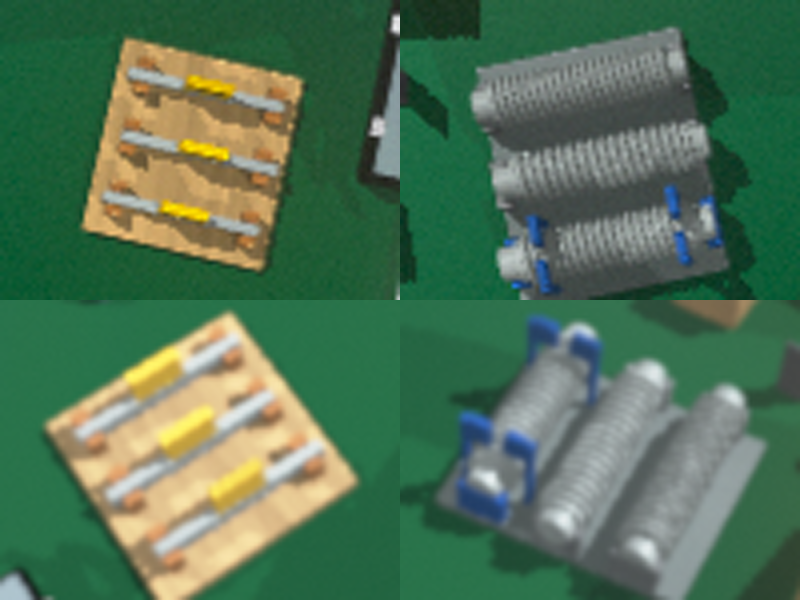

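```bash
cat > h.py <<'E'
import cv2,pickle,numpy as np
def onplane(f,p,z):
    "pixels -> world points at height z"
    p=np.atleast_2d(p).astype(float)
    r=np.c_[p,np.ones(len(p))]@np.linalg.inv(f["mtx"]).T@f["R"]
    c=-f["R"].T@f["t"]
    return c+r*((z-c[2])/r[:,2])[:,None]
def tri(f,p,g,q):
    P=[k["mtx"]@np.c_[k["R"],k["t"]] for k in(f,g)]
    X=cv2.triangulatePoints(*P,np.array(p,float).reshape(2,1),np.array(q,float).reshape(2,1))
    return (X[:3]/X[3]).ravel()
def proj(f,X):
    c=np.atleast_2d(X)@f["R"].T+f["t"]; u=c@f["mtx"].T
    return u[:,:2]/u[:,2:]
E
python3 - <<'E'
from h import *
d=pickle.load(open("f0.pkl","rb"));T=d["top"];S=d["scene"];print(T["mtx"],S["mtx"])
c=lambda o,*p:[(o[0]+x/4-.375,o[1]+y/4-.375) for x,y in p]
r=c((275,162),(211,82),(205,149),(186,211)); s=c((150,212),(240,174),(188,128),(154,68))
for a,b in zip(r,s): print("tab",tri(T,a,S,b).round(3))
k=onplane(T,c((275,162),(83,230),(263,270),(302,80),(125,38)),.012);print("rack",k.round(3),k.mean(0))
print("angle",np.degrees(np.arctan2(*(k[1]-k[0])[[0,1]])),np.degrees(np.arctan2(*(k[2]-k[3])[[0,1]])))
k=onplane(T,c((160,150),(481,80) and (81,80),(280,30),(330,268),(125,310)),.01);print("stand",k.round(3),k.mean(0))
# fork tops z=.097: 4 prongs
k=onplane(T,c((160,150),(134,222),(142,285),(272,192),(285,258)),.097);print("forks",k.round(3),k.mean(0))
E
```

```text
[[434.83775746   0.         260.70669123]
 [  0.         434.83775746 193.39651176]
 [  0.           0.           1.        ]] [[370.13825602   0.         255.27581216]
 [  0.         370.13825602 190.76704955]
 [  0.           0.           1.        ]]
tab [ 0.609 -0.263  0.068]
tab [ 0.547 -0.258  0.057]
tab [ 0.49  -0.238  0.058]
rack [[ 0.475 -0.146  0.012]
 [ 0.434 -0.316  0.012]
 [ 0.616 -0.36   0.012]
 [ 0.659 -0.191  0.012]] [ 0.5462635  -0.25326193  0.012     ]
angle -166.48855806969036 -165.53303673693264
stand [[0.674 0.295 0.01 ]
 [0.719 0.102 0.01 ]
 [0.488 0.057 0.01 ]
 [0.452 0.253 0.01 ]] [0.58334029 0.17680888 0.01      ]
forks [[0.529 0.231 0.097]
 [0.472 0.224 0.097]
 [0.554 0.105 0.097]
 [0.494 0.094 0.097]] [0.51251657 0.16353297 0.097     ]
```

Request:
play_rows --series '[[[0.03,0.034,0.012,0,0,5.6,1],[0.03,0.034,0.012,0,0,5.6,1],[0.03,0.034,0.012,0,0,5.6,1],[0.03,0.034,0.012,0,0,5.6,1],[0.03,0.034,0.012,0,0,5.6,1],[0.03,0.034,0.012,0,0,5.6,1],[0.03,0.034,0.012,0,0,5.6,1],[0.03,0.034,0.012,0,0,5.6,1],[0.03,0.034,0.012,0,0,5.5,1],[0,0,0,0,0,0,1]]]'

```text
time: 1.1
tool_pos: [0.5476, -0.2517, 0.3081]
tool_rot: [0.001, 0.784, 0.621, 0.001]
contact_force: [0.3, -0.8, 0.1]
gripper_width: 1.0
grasp_force: 0.0
```

```bash
cat >> h.py <<'E'
def snap(n,cam="wrist",crop=None,k=1,tag=None):
    from plant import manip
    f=manip.grab_frame(cam);pickle.dump(f,open(n+".pkl","wb"))
    im=f["frame"]
    if crop: x,y,w,h=crop;im=im[y:y+h,x:x+w]
    cv2.imwrite(f"pics/{n}.png",cv2.resize(im,None,fx=k,fy=k,interpolation=cv2.INTER_CUBIC));return f
E
python3 - <<'E'
from h import *
f=snap("w1",k=1.5)
print(-f["R"].T@f["t"],f["R"],f["mtx"])
E
```

```text
[ 0.56295215 -0.18205697  0.48391406] [[ 0.97352463 -0.22855918  0.00323949]
 [-0.22027578 -0.93426813  0.2803955 ]
 [-0.06106041 -0.2736855  -0.95987909]] [[272.47602672   0.         253.60918006]
 [  0.         272.47602672 189.96197929]
 [  0.           0.           1.        ]]
```

View pics/w1.png

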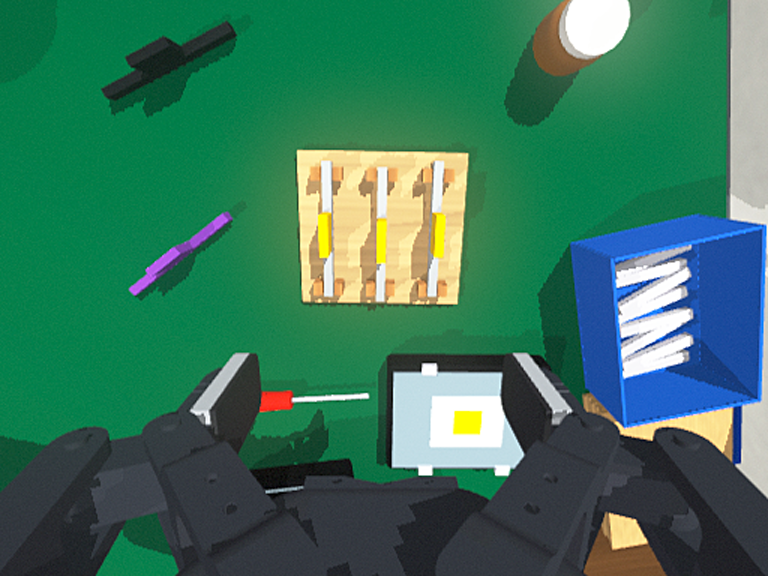

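Rack square from above: three leaves at 1.5x pixels x≈327, 381 and 438, with yellow tabs at (324,235), (381,240) and (439,235). Black and purple look-alikes lie left, clear of the rack. Next I extract the leaf positions by colour.

Run:
```python
from h import *
f=pickle.load(open("w1.pkl","rb"));T=pickle.load(open("f0.pkl","rb"))["top"];im=f["frame"]
b,g,r=[im[...,i].astype(int) for i in range(3)]
m=((r>120)&(g>110)&(b<60)).astype(np.uint8); m[:90]=0;m[215:]=0;m[:,:190]=0;m[:,320:]=0
n,l,st,c=cv2.connectedComponentsWithStats(m)
for i in range(1,n):
    if st[i,4]<20: continue
    x,y,w,h,a=st[i]; 
    q=l==i; br=q&(r>230); print(st[i],c[i].round(1),br.sum(),"vals",sorted(set((r[q]//10*10).tolist())))
    ys,xs=np.where(br)
    print("   bright box",xs.min(),xs.max(),ys.min(),ys.max(), xs.mean().round(2),ys.mean().round(2))
# steel strip (white-ish) columns at end rows
w=(b>150)&(g>150)&(r>150); w[:,:190]=0;w[:,320:]=0
for rows in((112,135),(168,192)):
    for x0,x1 in((205,228),(243,263),(280,303)):
        ys,xs=np.where(w[rows[0]:rows[1],x0:x1]); print(rows,x0,len(xs),(xs.mean()+x0).round(2),xs.min()+x0,xs.max()+x0,ys.min()+rows[0],ys.max()+rows[0], onplane(f,(xs.mean()+x0,ys.mean()+rows[0]),.032).round(4))
```

```text
[212 142   9  30 248] [216.1 155.8] 196 vals [210, 220, 230, 240, 250]
   bright box 212 220 142 171 215.24 155.89
[287 142  10  30 247] [291.5 156. ] 183 vals [170, 180, 190, 200, 210, 220, 230, 240, 250]
   bright box 289 296 142 171 292.61 156.28
[251 146   7  29 180] [253.6 159.7] 179 vals [200, 230, 240, 250]
   bright box 251 257 146 174 253.63 159.76
(112, 135) 205 248 216.33 205 227 112 134 [[ 0.5005 -0.191   0.032 ]]
(112, 135) 243 189 254.39 243 262 112 134 [[ 0.5605 -0.2045  0.032 ]]
(112, 135) 280 206 292.56 280 302 112 134 [[ 0.6206 -0.2181  0.032 ]]
(168, 192) 205 181 216.03 205 227 168 191 [[ 0.4754 -0.2801  0.032 ]]
(168, 192) 243 117 254.81 251 262 170 191 [[ 0.5395 -0.2973  0.032 ]]
(168, 192) 280 235 293.06 285 302 168 191 [[ 0.6041 -0.3081  0.032 ]]
```

Run:
```python
from h import *
f=pickle.load(open("w1.pkl","rb"));d=pickle.load(open("f0.pkl","rb"));T=d["top"];S=d["scene"]
t=[(186,211),(205,149),(211,84)]
s=[(154,66),(188,125),(240,172)]
for p,q,u in zip([(215,156.3),(253.8,160),(293,156.3)],t,s):
    a=(275+q[0]/4-.4,162+q[1]/4-.4);b=(150+u[0]/4-.4,212+u[1]/4-.4)
    print(onplane(f,p,.066).round(4),tri(f,p,T,a).round(4),tri(f,p,S,b).round(4))
th=np.radians(-13.6)
print("ex",np.cos(th),np.sin(th))
```

```text
[[ 0.4908 -0.2349  0.066 ]] [ 0.4897 -0.2371  0.0603] [ 0.4889 -0.2364  0.0585]
[[ 0.5477 -0.2542  0.066 ]] [ 0.5474 -0.2577  0.0535] [ 0.5467 -0.2561  0.0596]
[[ 0.6079 -0.2625  0.066 ]] [ 0.6121 -0.2703  0.0247] [ 0.6079 -0.2617  0.0685]
ex 0.9719610005785463 -0.23514211310259
```

Request:
play_rows --series '[[[-0.0114,0.0034,-0.036,0,0,0,0.4],[-0.0114,0.0034,-0.036,0,0,0,0.4],[-0.0114,0.0034,-0.036,0,0,0,0.4],[-0.0114,0.0033,-0.036,0,0,0,0.4],[-0.0112,0.0033,-0.036,0,0,0,0.4],[0,0,0,0,0,0,0.4],[0,0,0,0,0,0,0.4]]]'

```text
time: 1.85
tool_pos: [0.487, -0.2392, 0.1261]
tool_rot: [-0.001, 0.787, 0.617, -0.0]
contact_force: [-0.2, -0.2, 1.2]
gripper_width: 0.403
grasp_force: 0.0
```

Run:
```python
from h import *
from plant import manip
s=manip.state();print(s["tool_pos"],s["gripper_width"],s["tool_rot"])
f=snap("w2",k=1.5)
e=np.array([0.9735,-.2290]);
print("tcp px*1.5",proj(f,s["tool_pos"])*1.5,"pred tab",proj(f,[.4908,-.2349,.066])*1.5)
```

```text
[ 0.48696291 -0.23917191  0.12606343] 0.4028723258232449 [-6.39171273e-04  7.86625224e-01  6.17430382e-01 -2.67218243e-04]
tcp px*1.5 [[381.33816159 326.36848974]] pred tab [[385.76252755 280.6253568 ]]
```

View pics/w2.png

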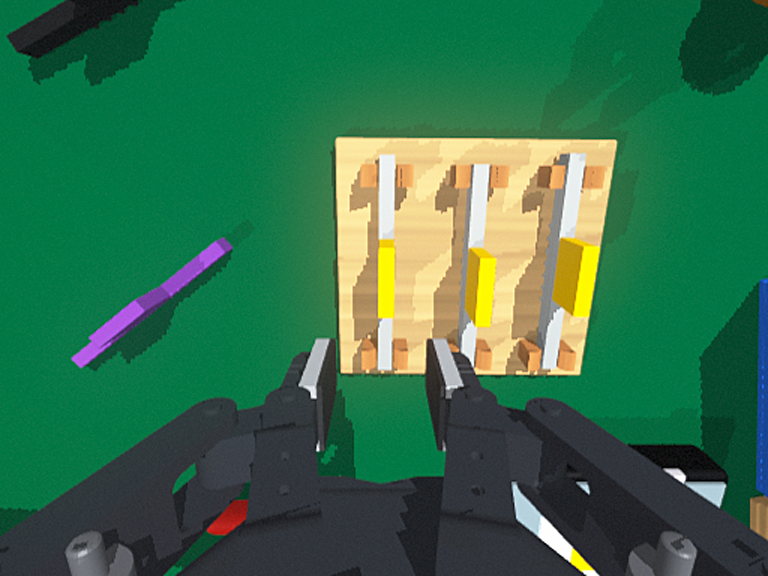

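The front leaf's tab is centred at (386,279), which matches the prediction of (385.8,280.6). Descending to grip it.

Request:
play_rows --series '[[[0.0038,0.0043,-0.03,0,0,0,0.4],[0,0,-0.03,0,0,0,0.4],[0,0,-0.03,0,0,0,0.4],[0,0,0,0,0,0,0.4],[0,0,0,0,0,0,0],[0,0,0,0,0,0,0],[0,0,0,0,0,0,0],[0,0,0,0,0,0,0]]]'

```text
time: 2.7
tool_pos: [0.4927, -0.2351, 0.0382]
tool_rot: [0.001, 0.786, 0.618, 0.0]
contact_force: [-0.2, 0.0, 0.2]
gripper_width: 0.0
grasp_force: 0.0
```

Run:
```python
from h import *
f=snap("w3",k=1.5)
```

```text
(no output)
```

View pics/w3.png

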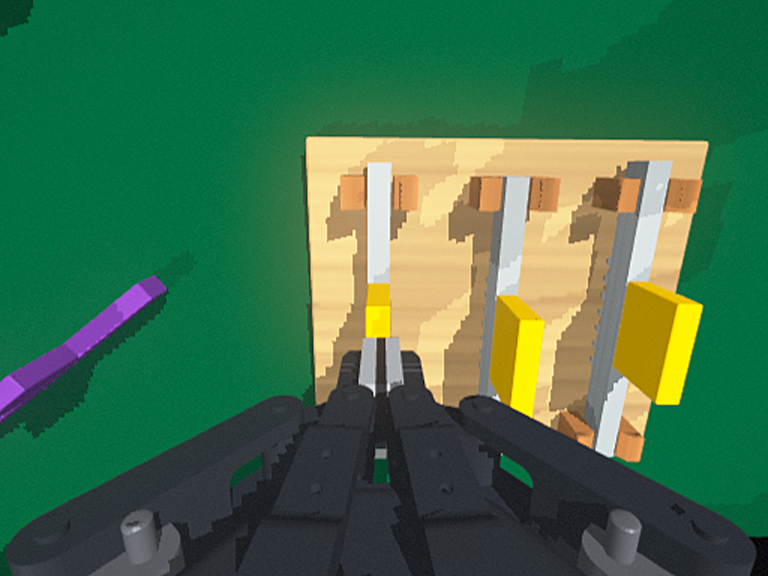

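Run:
```python
from h import *
from plant import manip
s=manip.state();print(s["tool_pos"],s["gripper_width"],s["grasp_force"],s["contact_force"])
f=pickle.load(open("w3.pkl","rb"))
t=np.radians(-13.5);R=np.array([[np.cos(t),-np.sin(t)],[np.sin(t),np.cos(t)]])
c=np.array([.4908,-.2349])
for z in(.066,.032):
  for u in((-.005,.022),(.005,.022),(-.005,-.022),(.005,-.022)):
    print(z,u,proj(f,np.r_[c+R@u,z])[0]*1.5)
T=s["tool_pos"]
for z in(0,.019,.03):
  for v in((0,.011),(0,-.011)): print("pad",z,v,proj(f,np.r_[T[:2]+R@v,T[2]+z])[0]*1.5)
im=f["frame"]
for y in(190,200,208,214,220,226,230,235,240,245,250,255,260): print(y,im[y,236:274:2].tolist() if y in(214,230,240,250) else '')
```

```text
[ 0.49232341 -0.23487517  0.03773821] -0.0004773212349450585 0.0 [ 0.33598156 -0.16264688  0.41886018]
0.066 (-0.005, 0.022) [363.69208963 300.99203677]
0.066 (0.005, 0.022) [389.8930192  300.90300322]
0.066 (-0.005, -0.022) [365.1969488 402.2621618]
0.066 (0.005, -0.022) [389.46646052 402.16630927]
0.032 (-0.005, 0.022) [366.35797023 277.42923506]
0.032 (0.005, 0.022) [388.02766433 277.35837805]
0.032 (-0.005, -0.022) [367.45400347 363.72143937]
0.032 (0.005, -0.022) [387.78549886 363.6454054 ]
pad 0 (0, 0.011) [380.48862436 303.2124364 ]
pad 0 (0, -0.011) [380.60537085 347.47853935]
pad 0.019 (0, 0.011) [380.63872146 318.24631854]
pad 0.019 (0, -0.011) [380.76234055 366.61138416]
pad 0.03 (0, 0.011) [380.74151694 328.54242095]
pad 0.03 (0, -0.011) [380.86921179 379.637789  ]
190 
200 
208 
214 [[90, 134, 166], [91, 134, 167], [94, 141, 170], [99, 127, 157], [0, 239, 255], [0, 244, 255], [0, 226, 252], [0, 227, 252], [0, 229, 252], [0, 228, 252], [0, 228, 252], [0, 233, 254], [75, 166, 215], [132, 192, 230], [128, 190, 229], [131, 193, 230], [129, 189, 230], [131, 192, 230], [129, 1
[... 265 characters left out ...]
], [165, 192, 214], [137, 203, 240], [139, 203, 237], [136, 202, 236]]
235 
240 [[61, 62, 67], [48, 52, 58], [129, 126, 125], [182, 178, 175], [179, 175, 172], [179, 175, 171], [182, 177, 176], [159, 160, 155], [44, 51, 59], [50, 55, 64], [35, 40, 49], [183, 180, 177], [181, 177, 173], [181, 177, 173], [177, 175, 172], [191, 188, 184], [55, 56, 61], [61, 61, 68], [61, 61, 67]]
245 
250 [[64, 63, 66], [26, 30, 36], [183, 180, 176], [178, 175, 170], [179, 176, 172], [178, 175, 170], [183, 178, 173], [125, 126, 123], [45, 49, 55], [52, 57, 61], [35, 38, 46], [187, 183, 178], [182, 179, 175], [180, 176, 172], [181, 176, 172], [181, 175, 172], [148, 145, 141], [54, 51, 54], [53, 51, 56]]
255 
260
```

Run:
```python
from h import *
from plant import manip
f=manip.grab_frame("scene");pickle.dump(f,open("s3.pkl","wb"))
T=manip.state()["tool_pos"]
p=proj(f,T)[0];x,y=int(p[0])-50,int(p[1])-45
im=cv2.resize(f["frame"][y:y+75,x:x+100],(800,600),interpolation=cv2.INTER_CUBIC)
cv2.imwrite("pics/s3.png",im);print(x,y)
for X in(T,T+[0,0,.019],T+[0,0,.04],[.4908,-.2349,.066],[.4908,-.2349,.032]): print((proj(f,X)[0]-[x,y])*8)
```

```text
140 186
[403.25386053 363.08112386]
[395.62355208 340.99095542]
[386.94789171 315.87443485]
[389.00743634 328.1725727 ]
[402.76297258 367.8459047 ]
```

View pics/s3.png

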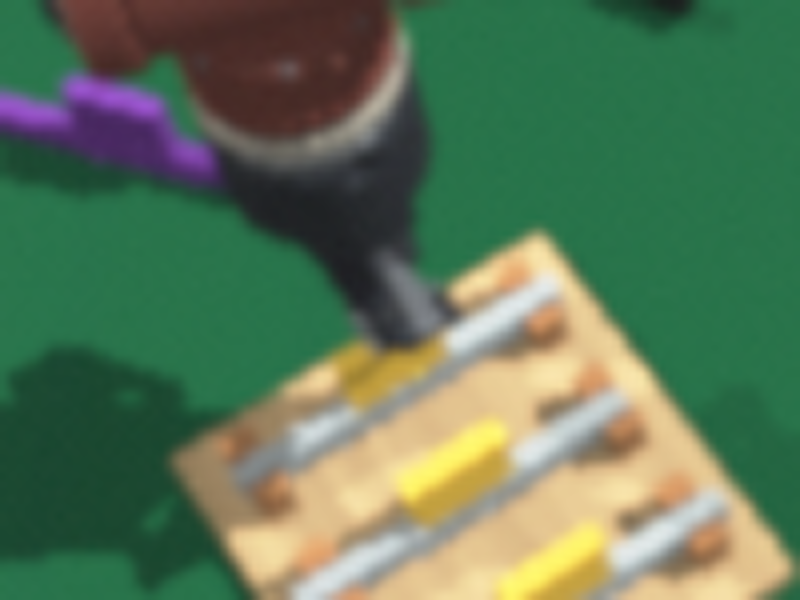

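Run:
```python
from h import *
f=pickle.load(open("w3.pkl","rb"));g=pickle.load(open("s3.pkl","rb"))
for q in((452,318),(445,322),(455,312)):
  print(tri(f,(400/1.5,338/1.5),g,(140+q[0]/8-.44,186+q[1]/8-.44)))
h=pickle.load(open("f0.pkl","rb"))["scene"]
# tab top far corners check of tab height, wrist vs scene: +y end, centre
print(tri(pickle.load(open("w2.pkl","rb")),(386/1.5,240/1.5),g,(140+438/8-.44,186+338/8-.44)))
```

```text
[ 0.50750863 -0.22080102  0.07875134]
[ 0.50614618 -0.22276951  0.0762491 ]
[ 0.50796225 -0.21917635  0.08197708]
[ 0.49441587 -0.21724376  0.03925994]
```

The fingers shut fully just above the tab. The two views put the real fingertips about 30–40 mm above the reported TCP. I'll open, go down in small steps while watching the force, and close again.

Request:
play_rows --series '[[[0,0,0,0,0,0,0.4],[0,0,0,0,0,0,0.4],[0,0,0,0,0,0,0.4],[-0.0008,0,-0.008,0,0,0,0.4],[-0.0008,0,-0.008,0,0,0,0.4],[0,0,0,0,0,0,0.4],[0,0,0,0,0,0,0],[0,0,0,0,0,0,0],[0,0,0,0,0,0,0],[0,0,0,0,0,0,0]]]'

```text
time: 3.8
tool_pos: [0.49, -0.2344, 0.0204]
tool_rot: [0.0, 0.786, 0.618, 0.0]
contact_force: [0.8, -0.1, -1.3]
gripper_width: 0.097
grasp_force: 61.8
```

Request:
play_rows --series '[[[0,0,0,0,0,0,0.3],[0,0,0,0,0,0,0.3],[0,0,-0.005,0,0,0,0.3],[0,0,-0.005,0,0,0,0.3],[0,0,0,0,0,0,0.3],[0,0,0,0,0,0,0],[0,0,0,0,0,0,0],[0,0,0,0,0,0,0]]]'

```text
time: 4.6
tool_pos: [0.4901, -0.2343, 0.0103]
tool_rot: [0.0, 0.786, 0.618, 0.0]
contact_force: [1.6, -0.2, -1.8]
gripper_width: 0.107
grasp_force: 60.2
```

Request:
play_rows --series '[[[0,0,0.015,0,0,0,0],[0,0,0.03,0,0,0,0],[0,0,0.04,0,0,0,0],[0,0,0.04,0,0,0,0],[0,0,0.04,0,0,0,0],[0,0,0,0,0,0,0]]]'

```text
time: 5.2
tool_pos: [0.4932, -0.2365, 0.1835]
tool_rot: [0.006, 0.786, 0.618, 0.002]
contact_force: [0.0, -0.3, -0.8]
gripper_width: 0.099
grasp_force: 60.4
```

Request:
play_rows --series '[[[0.002,0.04,0,0,0,2.5,0],[0.002,0.04,0,0,0,2.5,0],[0.002,0.04,0,0,0,2.5,0],[0.002,0.04,0,0,0,2.5,0],[0.002,0.04,0,0,0,2.5,0],[0.002,0.04,0,0,0,2.5,0],[0.002,0.04,0,0,0,2.5,0],[0.002,0.04,0,0,0,2.5,0],[0.002,0.04,0,0,0,2.5,0],[0.002,0.038,0,0,0,2.5,0]]]'

```text
time: 6.2
tool_pos: [0.5088, 0.1652, 0.1743]
tool_rot: [-0.001, 0.633, 0.774, -0.001]
contact_force: [0.8, -0.2, -2.1]
gripper_width: 0.099
grasp_force: 60.3
```

Request:
play_rows --series '[[[0,0,0,0,0,0,0],[0,0,0,0,0,0,0],[0,0,0,0,0,0,0]]]'

```text
time: 6.5
tool_pos: [0.5095, 0.1628, 0.1747]
tool_rot: [-0.0, 0.634, 0.773, -0.001]
contact_force: [-0.3, 0.6, -2.4]
gripper_width: 0.104
grasp_force: 60.4
```

Run:
```python
from h import *
from plant import manip
s=manip.state();print(s["tool_pos"],s["gripper_width"],s["tool_rot"],s["contact_force"],s["ft_torque"])
f=snap("w4",k=1.5); pickle.dump(s,open("w4s.pkl","wb"))
print(f["R"][0],-f["R"].T@f["t"])
```

```text
[0.50949063 0.16275491 0.17470199] 0.10360169941564382 [-2.79446165e-04  6.34035800e-01  7.73303321e-01 -7.06181753e-04] [-0.26851751  0.60708487 -2.42788575] [0.02968821 0.03076776 0.00270004]
[ 0.98060988  0.1959667  -0.0011514 ] [0.49521787 0.23304944 0.35042315]
```

View pics/w4.png

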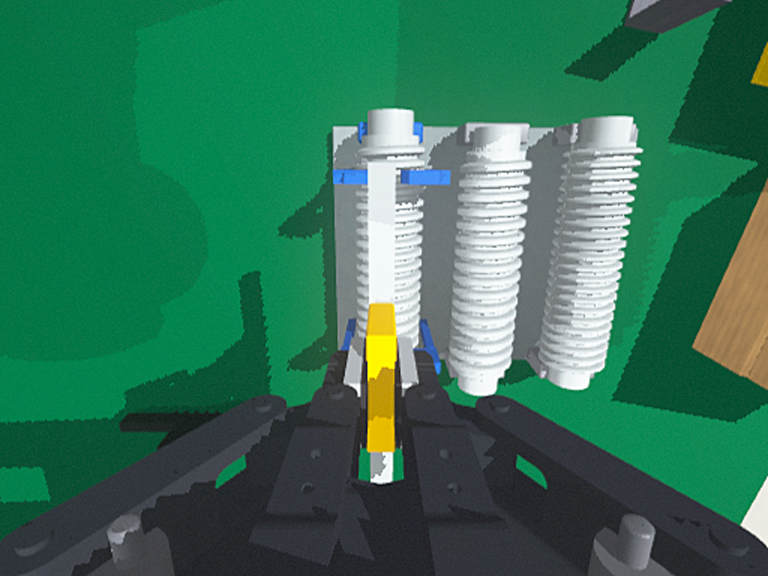

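The leaf is held, its tab at (381,390). The far blue fork spans x 334–449 at row 177, and the near fork's prongs show beside the hand at (349,335) and (431,345). I compute the fork centres from a blue mask.

Run:
```python
from h import *
f=pickle.load(open("w4.pkl","rb"));s=pickle.load(open("w4s.pkl","rb"));im=f["frame"].astype(int)
b,g,r=im[...,0],im[...,1],im[...,2]
m=((b>g+50)&(b>r+80)).astype(np.uint8)
n,l,st,c=cv2.connectedComponentsWithStats(m)
for i in range(1,n):
    if st[i,4]>15:
        x,y,w,h,a=st[i]; print(st[i].tolist(),c[i].round(1)); 
        for yy in range(y,y+h,3 if h>12 else 1):
            xs=np.where(l[yy]==i)[0]; print("   ",yy,xs.min(),xs.max(),int(b[yy,xs].mean()))
T=s["tool_pos"];t=np.radians(11.3);q=s["tool_rot"];yaw=2*np.degrees(np.arctan2(q[2],q[1]))-90;print("yaw",yaw)
t=np.radians(yaw);R=np.array([[np.cos(t),-np.sin(t)],[np.sin(t),np.cos(t)]])
for nm,u,z in(("tab+y L",(-.005,.022),.2304),("tab+y R",(.005,.022),.2304),("tab+y bot R",(.005,.022),.1964),("tab-y",(.005,-.022),.2304),("plate end",(0,.075),.1964),("tooth",(0,.075),.1764)):
    print(nm,proj(f,np.r_[T[:2]+R@u,z])[0])
y=(g>150)&(r>180)&(b<60)
for yy in(204,212,222,230,260,290,298): 
    xs=np.where(y[yy,200:300])[0]; print(yy,(xs.min()+200,xs.max()+200,r[yy,250:258].tolist()) if len(xs) else None)
print([ (yy,im[yy,254].tolist()) for yy in range(100,116)])
print([ (yy,int(r[yy,254])) for yy in range(196,232,1)])
```

```text
[239, 81, 6, 14, 58] [241.2  86.3]
    81 240 241 213
    84 239 244 181
    87 239 244 196
    90 239 240 210
    93 239 240 170
[276, 81, 6, 14, 62] [278.7  86.5]
    81 276 278 190
    84 276 281 246
    87 276 281 240
    90 279 281 231
    93 280 281 222
[222, 113, 23, 10, 229] [233.  117.5]
    113 222 244 212
    114 222 244 240
    115 222 244 234
    116 222 244 237
    117 222 244 242
    118 222 244 242
    119 222 244 240
    120 222 244 239
    121 222 244 247
    122 222 244 227
[267, 113, 33, 10, 315] [283.7 117.5]
    113 268 299 210
    114 268 299 241
    115 268 299 239
    116 268 299 237
    117 267 299 234
    118 268 299 237
    119 268 299 237
    120 267 299 235
    121 268 299 242
    122 272 299 237
[280, 214, 14, 35, 166] [286.8 231. ]
    214 280 280 139
    217 281 284 172
    220 282 285 175
    223 282 286 170
    226 283 287 174
    229 282 288 169
    232 282 290 179
    235 286 291 171
    238 288 292 166
    241 289 292 201
    244 290 293 236
    247 291 293 224
[227, 220, 8, 13, 57] [231.1 226.4]
    220 231 232 153
    223 230 234 166
    226 23
[... 947 characters left out ...]
]), (105, [134, 132, 125]), (106, [186, 183, 173]), (107, [206, 204, 188]), (108, [229, 227, 220]), (109, [244, 242, 237]), (110, [240, 238, 232]), (111, [240, 238, 233]), (112, [239, 238, 232]), (113, [241, 239, 234]), (114, [241, 238, 232]), (115, [240, 239, 232])]
[(196, 243), (197, 244), (198, 244), (199, 246), (200, 237), (201, 230), (202, 237), (203, 239), (204, 238), (205, 237), (206, 239), (207, 239), (208, 239), (209, 239), (210, 239), (211, 239), (212, 238), (213, 238), (214, 239), (215, 238), (216, 239), (217, 237), (218, 238), (219, 238), (220, 239), (221, 239), (222, 236), (223, 249), (224, 255), (225, 255), (226, 255), (227, 255), (228, 255), (229, 255), (230, 255), (231, 255)]
```

Run:
```python
from h import *
f=pickle.load(open("w4.pkl","rb"))
L,Rr,C,N=onplane(f,[(221.6,117.5),(299.4,117.5),(260.5,117.5),(293.6,247.5)],.097)
print(L,Rr,C,np.linalg.norm(L-Rr),N)
for yaw in(10.8,11.3,11.8):
    t=np.radians(yaw);R=np.array([[np.cos(t),-np.sin(t)],[np.sin(t),np.cos(t)]])
    print(yaw,"seat",C[:2]+R@[0,-.064],"near right prong rel. far centre",R.T@(N[:2]-C[:2]))
```

```text
[0.46798094 0.22096992 0.097     ] [0.53657274 0.23467952 0.097     ] [0.50228229 0.22782581 0.097     ] 0.06994846130385016 [0.56217102 0.10737807 0.097     ]
10.8 seat [0.51427469 0.16495942] near right prong rel. far centre [ 0.03625828 -0.1295363 ]
11.3 seat [0.51482284 0.16506647] near right prong rel. far centre [ 0.03512649 -0.12984778]
11.8 seat [0.51537004 0.1651783 ] near right prong rel. far centre [ 0.03399204 -0.13014937]
```

Request:
play_rows --series '[[[0.0049,0.0043,-0.025,0,0,0,0],[0,0,-0.025,0,0,0,0],[0,0,-0.015,0,0,0,0],[0,0,0,0,0,0,0],[0,0,-0.01,0,0,0,0],[0,0,-0.01,0,0,0,0],[0,0,-0.005,0,0,0,0],[0,0,0,0,0,0,0],[0,0,0,0,0,0,0]]]'

```text
time: 7.45
tool_pos: [0.515, 0.168, 0.0856]
tool_rot: [0.0, 0.634, 0.774, 0.0]
contact_force: [-0.4, 0.8, -1.3]
gripper_width: 0.108
grasp_force: 60.3
```

```bash
cat > st.py <<'E'
from plant import manip
s=manip.state();print(s["time"],s["tool_pos"].round(4),s["contact_force"].round(2),s["ft_torque"].round(3))
E
python3 st.py;python3 - <<'E'
from h import *
from plant import manip
s=manip.state()
f=snap("w5");im=f["frame"].astype(int);b,g,r=im[...,0],im[...,1],im[...,2]
m=((b>g+50)&(b>r+80)).astype(np.uint8)
n,l,st,c=cv2.connectedComponentsWithStats(m)
for i in range(1,n):
    if st[i,4]>40: print(st[i].tolist())
w=(b>150)&(g>150)&(r>150)
print([(y,np.where(w[y,225:290])[0][[0,-1]]+225) for y in(116,120,124,130,140,150) if w[y,225:290].any()])
t=np.radians(11.3);e=np.array([np.cos(t),np.sin(t)]);ey=np.array([-e[1],e[0]])
S=np.array([.5148,.1651]);
print("fork px",proj(f,np.r_[S+.064*ey,.097]), "leaf at fork (by tcp)",proj(f,np.r_[s["tool_pos"][:2]+.064*ey,.104]))
cv2.imwrite("pics/w5c.png",cv2.resize(f["frame"][60:360,150:370],(440*1,600)))
E
```

```text
7.45 [0.515  0.168  0.0856] [-0.39  0.76 -1.25] [ 0.041  0.063 -0.03 ]
[224, 75, 8, 19, 113]
[276, 75, 9, 20, 126]
[194, 119, 43, 18, 657]
[264, 119, 49, 18, 735]
[240, 299, 4, 14, 47]
[262, 299, 7, 17, 90]
[(116, array([232, 289])), (120, array([245, 284])), (124, array([245, 263])), (130, array([244, 263])), (140, array([245, 263])), (150, array([232, 284]))]
fork px [[253.09880804 128.60626338]] leaf at fork (by tcp) [[254.47161639 124.30399465]]
```

Request:
play_rows --series '[[[-0.0005,0,-0.005,0,0,0,0],[0,0,-0.005,0,0,0,0],[0,0,-0.003,0,0,0,0],[0,0,-0.001,0,0,0,0],[0,0,0,0,0,0,0],[0,0,0,0,0,0,0]]]'

```text
time: 8.1
tool_pos: [0.5144, 0.168, 0.0715]
tool_rot: [0.0, 0.634, 0.774, 0.0]
contact_force: [-0.9, 0.0, -1.5]
gripper_width: 0.1
grasp_force: 60.3
```

Request:
play_rows --series '[[[0,0,-0.001,0,0,0,0],[0,0,0,0,0,0,0]]]'

```text
time: 8.3
tool_pos: [0.5144, 0.1679, 0.0704]
tool_rot: [0.0, 0.634, 0.774, 0.0]
contact_force: [-0.9, 0.0, -2.4]
gripper_width: 0.097
grasp_force: 60.3
```

Request:
play_rows --series '[[[0,0,-0.001,0,0,0,0],[0,0,0,0,0,0,0]]]'

```text
time: 8.5
tool_pos: [0.5143, 0.1679, 0.0693]
tool_rot: [-0.0, 0.634, 0.774, -0.0]
contact_force: [-0.3, -0.5, -2.3]
gripper_width: 0.104
grasp_force: 60.3
```

Request:
play_rows --series '[[[0,0,-0.001,0,0,0,0],[0,0,0,0,0,0,0]]]'

```text
time: 8.7
tool_pos: [0.5143, 0.1679, 0.0683]
tool_rot: [0.0, 0.634, 0.774, -0.0]
contact_force: [0.0, 0.1, -1.8]
gripper_width: 0.104
grasp_force: 60.3
```

Request:
play_rows --series '[[[0,0,-0.0007,0,0,0,0],[0,0,0,0,0,0,0]]]'

```text
time: 8.9
tool_pos: [0.5145, 0.168, 0.0681]
tool_rot: [0.0, 0.634, 0.774, 0.0]
contact_force: [-1.1, 0.1, -0.0]
gripper_width: 0.105
grasp_force: 60.7
```

Request:
play_rows --series '[[[0,0,-0.0007,0,0,0,0],[0,0,0,0,0,0,0]]]'

```text
time: 9.1
tool_pos: [0.5146, 0.1681, 0.0679]
tool_rot: [0.0, 0.634, 0.774, 0.0]
contact_force: [-3.1, -1.2, 5.1]
gripper_width: 0.102
grasp_force: 61.3
```

Contact at TCP z = 0.0682, matching the predicted crest height (home would be about 0.0643). Sliding along the thread in 1 mm rows with light press.

Request:
play_rows --series '[[[0.0002,-0.001,0,0,0,0,0]]]'

```text
time: 9.2
tool_pos: [0.5147, 0.1678, 0.0679]
tool_rot: [-0.001, 0.634, 0.774, 0.001]
contact_force: [-4.1, 4.2, 6.6]
gripper_width: 0.106
grasp_force: 61.4
```

Request:
play_rows --series '[[[0.0002,-0.001,0,0,0,0,0]]]'

```text
time: 9.3
tool_pos: [0.5152, 0.167, 0.068]
tool_rot: [-0.0, 0.634, 0.774, 0.001]
contact_force: [-2.0, 3.8, 4.7]
gripper_width: 0.108
grasp_force: 61.2
```

Request:
play_rows --series '[[[0.0002,-0.001,0,0,0,0,0]]]'

```text
time: 9.4
tool_pos: [0.5157, 0.1659, 0.068]
tool_rot: [0.0, 0.634, 0.774, 0.001]
contact_force: [-2.5, 4.1, 5.4]
gripper_width: 0.102
grasp_force: 61.2
```

Request:
play_rows --series '[[[0.0002,-0.001,0,0,0,0,0]]]'

```text
time: 9.5
tool_pos: [0.516, 0.1648, 0.0679]
tool_rot: [0.0, 0.634, 0.774, 0.001]
contact_force: [-1.5, 4.3, 4.6]
gripper_width: 0.103
grasp_force: 61.3
```

Request:
play_rows --series '[[[0.0002,-0.001,0,0,0,0,0]]]'

```text
time: 9.6
tool_pos: [0.5162, 0.1636, 0.0678]
tool_rot: [0.0, 0.634, 0.774, 0.001]
contact_force: [-0.6, 3.6, 5.4]
gripper_width: 0.104
grasp_force: 61.3
```

Request:
play_rows --series '[[[0.0002,-0.001,0,0,0,0,0]]]'

```text
time: 9.7
tool_pos: [0.5164, 0.1625, 0.0677]
tool_rot: [0.0, 0.634, 0.774, 0.001]
contact_force: [-0.6, 2.8, 3.8]
gripper_width: 0.1
grasp_force: 61.3
```

Request:
play_rows --series '[[[0.0002,-0.001,0,0,0,0,0]]]'

```text
time: 9.8
tool_pos: [0.5164, 0.1618, 0.0675]
tool_rot: [-0.0, 0.634, 0.773, 0.001]
contact_force: [-0.1, 6.5, 4.6]
gripper_width: 0.097
grasp_force: 61.3
```

Request:
play_rows --series '[[[0.0002,-0.001,0,0,0,0,0]]]'

```text
time: 9.9
tool_pos: [0.5164, 0.1616, 0.0675]
tool_rot: [-0.001, 0.634, 0.773, 0.002]
contact_force: [-1.1, 8.7, 4.8]
gripper_width: 0.099
grasp_force: 61.3
```

Request:
play_rows --series '[[[0.0002,-0.001,0,0,0,0,0]]]'

```text
time: 10.0
tool_pos: [0.5165, 0.1614, 0.0675]
tool_rot: [-0.001, 0.634, 0.773, 0.003]
contact_force: [-1.8, 11.7, 4.7]
gripper_width: 0.101
grasp_force: 61.3
```

Request:
play_rows --series '[[[0.0002,-0.001,0,0,0,0,0]]]'

```text
time: 10.1
tool_pos: [0.5165, 0.1612, 0.0676]
tool_rot: [-0.002, 0.634, 0.773, 0.003]
contact_force: [-1.4, 15.2, 6.0]
gripper_width: 0.101
grasp_force: 61.3
```

Request:
play_rows --series '[[[-0.0004,0.002,0,0,0,0,0],[-0.0003,0.0017,0,0,0,0,0],[0,0,0,0,0,0,0]]]'

```text
time: 10.4
tool_pos: [0.5164, 0.1617, 0.0675]
tool_rot: [0.001, 0.634, 0.774, 0.001]
contact_force: [0.4, 2.5, 4.9]
gripper_width: 0.104
grasp_force: 61.3
```

Request:
play_rows --series '[[[0,0,-0.0007,0,0,0,0],[0,0,0,0,0,0,0]]]'

```text
time: 10.6
tool_pos: [0.5165, 0.1617, 0.0674]
tool_rot: [0.001, 0.634, 0.774, 0.001]
contact_force: [-0.8, 2.9, 7.9]
gripper_width: 0.101
grasp_force: 61.9
```

Request:
play_rows --series '[[[-0.0002,0.001,0,0,0,0,0]]]'

```text
time: 10.7
tool_pos: [0.5165, 0.1618, 0.0674]
tool_rot: [0.001, 0.634, 0.774, -0.0]
contact_force: [-2.0, -2.2, 7.5]
gripper_width: 0.104
grasp_force: 61.9
```

Request:
play_rows --series '[[[-0.0002,0.001,0,0,0,0,0]]]'

```text
time: 10.8
tool_pos: [0.5165, 0.162, 0.0675]
tool_rot: [0.002, 0.634, 0.774, -0.001]
contact_force: [0.4, -3.8, 9.0]
gripper_width: 0.103
grasp_force: 61.9
```

Request:
play_rows --series '[[[-0.0002,0.001,0,0,0,0,0]]]'

```text
time: 10.9
tool_pos: [0.5165, 0.1621, 0.0676]
tool_rot: [0.003, 0.634, 0.774, -0.001]
contact_force: [0.5, -7.1, 8.5]
gripper_width: 0.101
grasp_force: 61.9
```

Request:
play_rows --series '[[[-0.0002,0.001,0,0,0,0,0]]]'

```text
time: 11.0
tool_pos: [0.5164, 0.1623, 0.0677]
tool_rot: [0.003, 0.633, 0.774, -0.002]
contact_force: [1.6, -8.7, 10.2]
gripper_width: 0.107
grasp_force: 62.0
```

Request:
play_rows --series '[[[-0.0002,0.001,0,0,0,0,0]]]'

```text
time: 11.1
tool_pos: [0.5164, 0.1625, 0.0677]
tool_rot: [0.004, 0.633, 0.774, -0.002]
contact_force: [-0.2, -11.6, 8.9]
gripper_width: 0.103
grasp_force: 62.0
```

Request:
play_rows --series '[[[-0.0002,0.001,0,0,0,0,0]]]'

```text
time: 11.2
tool_pos: [0.5163, 0.1642, 0.0678]
tool_rot: [0.003, 0.634, 0.773, -0.002]
contact_force: [-1.2, -6.2, 10.1]
gripper_width: 0.105
grasp_force: 62.2
```

No free drop over 6.6 mm of sliding, only a 0.7 mm detent at y≈0.162, so the front-place leaf does not match. I'll return it to its place.

Request:
play_rows --series '[[[0,0,0.01,0,0,0,0],[0,0,0.02,0,0,0,0],[0,0,0.04,0,0,0,0],[0,0,0.04,0,0,0,0],[0,0,0,0,0,0,0],[0,0,0,0,0,0,0]]]'

```text
time: 11.8
tool_pos: [0.5144, 0.1672, 0.1763]
tool_rot: [0.0, 0.634, 0.774, -0.0]
contact_force: [0.7, -0.2, -2.0]
gripper_width: 0.105
grasp_force: 60.4
```

Request:
play_rows --series '[[[-0.0025,-0.04,0,0,0,-2.5,0],[-0.0025,-0.04,0,0,0,-2.5,0],[-0.0025,-0.04,0,0,0,-2.5,0],[-0.0025,-0.04,0,0,0,-2.5,0],[-0.0025,-0.04,0,0,0,-2.5,0],[-0.0025,-0.04,0,0,0,-2.5,0],[-0.0025,-0.04,0,0,0,-2.5,0],[-0.0025,-0.04,0,0,0,-2.5,0],[-0.0025,-0.04,0,0,0,-2.5,0],[-0.0025,-0.038,0,0,0,-2.5,0]]]'

```text
time: 12.8
tool_pos: [0.4871, -0.2312, 0.1727]
tool_rot: [-0.003, 0.787, 0.617, -0.001]
contact_force: [1.0, -0.4, -1.8]
gripper_width: 0.107
grasp_force: 60.3
```

Request:
play_rows --series '[[[0,0,0,0,0,0,0],[0,0,0,0,0,0,0],[0,0,0,0,0,0,0]]]'

```text
time: 13.1
tool_pos: [0.4885, -0.2291, 0.1742]
tool_rot: [-0.002, 0.786, 0.618, -0.001]
contact_force: [-0.6, -0.2, -2.0]
gripper_width: 0.101
grasp_force: 60.4
```

```bash
python3 st.py;python3 - <<'E'
from h import *
from plant import manip
s=manip.state();q=s["tool_rot"];print("yaw",2*np.degrees(np.arctan2(q[2],q[1]))-90)
f=snap("w6");im=f["frame"].astype(int);b,g,r=im[...,0],im[...,1],im[...,2]
print([(yy,int(r[yy,254]),int(b[yy,254])) for yy in range(196,232,2)],[(yy,int(r[yy,254])) for yy in range(98,112)])
y=(g>150)&(r>180)&(b<60)
for yy in(204,212,230): print(yy,np.where(y[yy,200:300])[0][[0,-1]]+200)
E
```

```text
13.1 [ 0.4885 -0.2291  0.1742] [-0.56 -0.16 -1.96] [ 0.023 -0.039 -0.041]
yaw -13.598711793366704
[(196, 223, 227), (198, 224, 226), (200, 221, 237), (202, 244, 89), (204, 246, 14), (206, 246, 19), (208, 246, 2), (210, 247, 28), (212, 247, 8), (214, 246, 17), (216, 247, 0), (218, 247, 0), (220, 247, 0), (222, 246, 0), (224, 255, 0), (226, 254, 0), (228, 254, 0), (230, 254, 0)] [(98, 61), (99, 63), (100, 60), (101, 61), (102, 43), (103, 168), (104, 255), (105, 255), (106, 254), (107, 255), (108, 251), (109, 239), (110, 240), (111, 241)]
204 [246 262]
212 [245 262]
230 [244 263]
```

Request:
play_rows --series '[[[0.0016,-0.0052,-0.03,0,0,0,0],[0,0,-0.035,0,0,0,0],[0,0,-0.035,0,0,0,0],[0,0,0,0,0,0,0],[0,0,-0.02,0,0,0,0],[0,0,-0.02,0,0,0,0],[0,0,-0.012,0,0,0,0],[0,0,-0.008,0,0,0,0],[0,0,-0.003,0,0,0,0],[0,0,0,0,0,0,0]]]'

```text
time: 14.15
tool_pos: [0.4914, -0.2356, 0.0138]
tool_rot: [0.0, 0.786, 0.618, 0.0]
contact_force: [0.0, 0.3, -1.3]
gripper_width: 0.101
grasp_force: 60.3
```

Request:
play_rows --series '[[[0,0,0,0,0,0,0]]]'

```text
time: 14.25
tool_pos: [0.4916, -0.2359, 0.0143]
tool_rot: [0.001, 0.786, 0.618, 0.0]
contact_force: [1.1, 0.2, -1.6]
gripper_width: 0.1
grasp_force: 60.3
```

Request:
play_rows --series '[[[-0.001,0.0008,-0.002,0,0,0,0],[0,0,-0.0015,0,0,0,0],[0,0,0,0,0,0,0],[0,0,0,0,0,0,0]]]'

```text
time: 14.65
tool_pos: [0.4903, -0.2349, 0.0102]
tool_rot: [0.0, 0.786, 0.618, 0.0]
contact_force: [-0.3, 0.5, -1.2]
gripper_width: 0.103
grasp_force: 60.4
```

Request:
play_rows --series '[[[0,0,0,0,0,0,0.3],[0,0,0,0,0,0,0.3],[0,0,0,0,0,0,0.3],[0,0,0.03,0,0,0,0.3],[0,0,0.04,0,0,0,0.3],[0.02,-0.0075,0.01,0,0,0,0.3],[0.02,-0.0075,0,0,0,0,0.3],[0.0169,-0.0063,0,0,0,0,0.3],[0,0,0,0,0,0,0.3],[0,0,0,0,0,0,0.3]]]'

```text
time: 15.65
tool_pos: [0.5465, -0.2558, 0.0894]
tool_rot: [-0.001, 0.786, 0.618, -0.0]
contact_force: [-0.8, 0.5, 0.2]
gripper_width: 0.299
grasp_force: 0.0
```

```bash
python3 st.py;python3 - <<'E'
from h import *
f=snap("w7");im=f["frame"].astype(int);b,g,r=im[...,0],im[...,1],im[...,2]
m=((r>190)&(g>150)&(b<60)).astype(np.uint8)
n,l,st,c=cv2.connectedComponentsWithStats(m)
for i in range(1,n):
    if st[i,4]>30: print(st[i].tolist(),c[i])
for X in([.4908,-.2363,.066],[.547,-.256,.066],[.607,-.2645,.066]): print(proj(f,X))
E
```

```text
15.65 [ 0.5465 -0.2558  0.0894] [-0.79  0.46  0.24] [0.029 0.008 0.032]
[169, 165, 24, 62, 1170] [180.42735043 194.51452991]
[321, 164, 22, 61, 763] [332.85714286 194.23591088]
[249, 171, 13, 62, 785] [255.04458599 201.71464968]
[[177.82597035 198.97919695]]
[[254.82937111 206.2267199 ]]
[[333.25730219 199.0350472 ]]
```

Request:
play_rows --series '[[[0.0005,-0.0003,-0.03,0,0,0,0.3],[0,0,-0.03,0,0,0,0.3],[0,0,-0.014,0,0,0,0.3],[0,0,-0.004,0,0,0,0.3],[0,0,0,0,0,0,0.3],[0,0,0,0,0,0,0],[0,0,0,0,0,0,0],[0,0,0,0,0,0,0]]]'

```text
time: 16.5
tool_pos: [0.5486, -0.2571, 0.0137]
tool_rot: [0.001, 0.786, 0.618, 0.001]
contact_force: [-0.1, 0.5, 3.6]
gripper_width: 0.099
grasp_force: 62.3
```

Request:
play_rows --series '[[[0,0,0,0,0,0,0],[0,0,0,0,0,0,0]]]'

```text
time: 16.7
tool_pos: [0.5487, -0.2571, 0.0137]
tool_rot: [0.001, 0.786, 0.618, 0.0]
contact_force: [-0.2, 0.7, 6.0]
gripper_width: 0.102
grasp_force: 62.8
```

Request:
play_rows --series '[[[0,0,0.015,0,0,0,0],[0,0,0.03,0,0,0,0],[0,0,0.04,0,0,0,0],[0,0,0.04,0,0,0,0],[0,0,0.04,0,0,0,0],[0,0,0,0,0,0,0],[0,0,0,0,0,0,0]]]'

```text
time: 17.4
tool_pos: [0.5477, -0.2565, 0.178]
tool_rot: [0.001, 0.786, 0.618, 0.0]
contact_force: [0.3, 0.3, -2.0]
gripper_width: 0.095
grasp_force: 61.7
```

Request:
play_rows --series '[[[-0.0034,0.0425,0,0,0,2.5,0],[-0.0034,0.0425,0,0,0,2.5,0],[-0.0034,0.0425,0,0,0,2.5,0],[-0.0034,0.0425,0,0,0,2.5,0],[-0.0034,0.0425,0,0,0,2.5,0],[-0.0034,0.0425,0,0,0,2.5,0],[-0.0034,0.0425,0,0,0,2.5,0],[-0.0034,0.0425,0,0,0,2.5,0],[-0.0034,0.0425,0,0,0,2.5,0],[-0.0034,0.04,0,0,0,2.5,0]]]'

```text
time: 18.4
tool_pos: [0.5111, 0.1676, 0.1736]
tool_rot: [-0.002, 0.633, 0.774, -0.002]
contact_force: [0.7, -0.4, -2.3]
gripper_width: 0.103
grasp_force: 61.6
```

Request:
play_rows --series '[[[0,0,0,0,0,0,0],[0,0,0,0,0,0,0],[0,0,0,0,0,0,0]]]'

```text
time: 18.7
tool_pos: [0.5125, 0.1653, 0.175]
tool_rot: [-0.001, 0.634, 0.773, -0.001]
contact_force: [-0.0, 0.1, -2.3]
gripper_width: 0.101
grasp_force: 61.6
```

```bash
cat > lk.py <<'E'
from h import *
from plant import manip
s=manip.state();q=s["tool_rot"];print(s["tool_pos"].round(4),s["contact_force"].round(2),"yaw",2*np.degrees(np.arctan2(q[2],q[1]))-90)
f=manip.grab_frame("wrist");im=f["frame"].astype(int);b,g,r=im[...,0],im[...,1],im[...,2]
y=(g>150)&(r>180)&(b<60)
for yy in(204,212,230): print(yy,np.where(y[yy,200:300])[0][[0,-1]]+200)
print("tab far end rows",[yy for yy in range(190,212) if y[yy,254]][0],[(yy,int(r[yy,254])) for yy in range(217,229)])
m=((b>g+50)&(b>r+80)).astype(np.uint8)
n,l,st,c=cv2.connectedComponentsWithStats(m)
for i in range(1,n):
    if st[i,4]>100: print("fork",st[i].tolist())
E
python3 lk.py
```

```text
[0.5125 0.1653 0.175 ] [-0.01  0.07 -2.31] yaw 11.307813191297555
204 [246 261]
212 [245 262]
230 [244 263]
tab far end rows 197 [(217, 255), (218, 255), (219, 255), (220, 255), (221, 255), (222, 255), (223, 255), (224, 255), (225, 255), (226, 255), (227, 255), (228, 255)]
fork [218, 115, 27, 10, 266]
fork [264, 115, 33, 11, 313]
```

Request:
play_rows --series '[[[0.0014,0.0029,-0.025,0,0,0,0],[0,0,-0.025,0,0,0,0],[0,0,-0.015,0,0,0,0],[0,0,-0.01,0,0,0,0],[0,0,-0.01,0,0,0,0],[0,0,-0.008,0,0,0,0],[0,0,-0.005,0,0,0,0],[0,0,0,0,0,0,0],[0,0,0,0,0,0,0]]]'

```text
time: 19.65
tool_pos: [0.5153, 0.1692, 0.0793]
tool_rot: [0.0, 0.634, 0.774, 0.0]
contact_force: [0.7, -0.5, -1.3]
gripper_width: 0.1
grasp_force: 61.6
```

Request:
play_rows --series '[[[0,0,0,0,0,0,0]]]'

```text
time: 19.75
tool_pos: [0.5154, 0.1692, 0.0796]
tool_rot: [0.0, 0.634, 0.774, 0.001]
contact_force: [0.4, 0.1, -1.4]
gripper_width: 0.104
grasp_force: 61.6
```

Request:
play_rows --series '[[[-0.0014,-0.0003,-0.002,0,0,0,0],[0,0,-0.003,0,0,0,0],[0,0,-0.002,0,0,0,0],[0,0,0,0,0,0,0],[0,0,0,0,0,0,0]]]'

```text
time: 20.25
tool_pos: [0.5134, 0.1688, 0.0718]
tool_rot: [-0.0, 0.634, 0.774, -0.0]
contact_force: [0.2, -0.3, -2.2]
gripper_width: 0.104
grasp_force: 61.8
```

Request:
play_rows --series '[[[0,0,-0.0007,0,0,0,0],[0,0,0,0,0,0,0]]]'

```text
time: 20.45
tool_pos: [0.5135, 0.1688, 0.0715]
tool_rot: [-0.0, 0.634, 0.774, 0.0]
contact_force: [-1.0, 0.4, 0.8]
gripper_width: 0.105
grasp_force: 62.1
```

Request:
play_rows --series '[[[0,0,-0.0007,0,0,0,0],[0,0,0,0,0,0,0]]]'

```text
time: 20.65
tool_pos: [0.5136, 0.1689, 0.0713]
tool_rot: [0.0, 0.634, 0.774, 0.0]
contact_force: [-2.7, -0.5, 4.8]
gripper_width: 0.105
grasp_force: 62.7
```

Request:
play_rows --series '[[[0,0,-0.0007,0,0,0,0],[0,0,0,0,0,0,0]]]'

```text
time: 20.85
tool_pos: [0.5137, 0.1689, 0.0711]
tool_rot: [0.0, 0.634, 0.774, 0.0]
contact_force: [-4.9, 0.3, 7.3]
gripper_width: 0.101
grasp_force: 63.2
```

Request:
play_rows --series '[[[0.0002,-0.001,0,0,0,0,0]]]'

```text
time: 20.95
tool_pos: [0.5138, 0.1687, 0.0712]
tool_rot: [-0.001, 0.634, 0.774, 0.001]
contact_force: [-5.7, 3.8, 8.4]
gripper_width: 0.103
grasp_force: 63.3
```

Request:
play_rows --series '[[[0.0002,-0.001,0,0,0,0,0]]]'

```text
time: 21.05
tool_pos: [0.5142, 0.1681, 0.0711]
tool_rot: [-0.001, 0.634, 0.774, 0.001]
contact_force: [-4.3, 4.0, 7.1]
gripper_width: 0.097
grasp_force: 63.0
```

Request:
play_rows --series '[[[0.0002,-0.001,0,0,0,0,0]]]'

```text
time: 21.15
tool_pos: [0.5148, 0.167, 0.0709]
tool_rot: [-0.0, 0.634, 0.774, 0.002]
contact_force: [-1.7, 4.5, 4.7]
gripper_width: 0.105
grasp_force: 62.6
```

Request:
play_rows --series '[[[0.0002,-0.001,0,0,0,0,0]]]'

```text
time: 21.25
tool_pos: [0.5151, 0.1663, 0.071]
tool_rot: [-0.0, 0.634, 0.774, 0.002]
contact_force: [-2.3, 5.5, 5.1]
gripper_width: 0.102
grasp_force: 62.8
```

Request:
play_rows --series '[[[0.0002,-0.001,0,0,0,0,0]]]'

```text
time: 21.35
tool_pos: [0.5153, 0.1659, 0.071]
tool_rot: [-0.001, 0.634, 0.773, 0.003]
contact_force: [-1.7, 8.1, 4.5]
gripper_width: 0.1
grasp_force: 62.8
```

Request:
play_rows --series '[[[0.0002,-0.001,0,0,0,0,0]]]'

```text
time: 21.45
tool_pos: [0.5154, 0.1652, 0.071]
tool_rot: [-0.001, 0.634, 0.773, 0.003]
contact_force: [-1.4, 5.6, 6.4]
gripper_width: 0.099
grasp_force: 63.0
```

Request:
play_rows --series '[[[0.0002,-0.001,0,0,0,0,0]]]'

```text
time: 21.55
tool_pos: [0.5157, 0.1645, 0.0711]
tool_rot: [-0.001, 0.634, 0.773, 0.003]
contact_force: [-1.6, 6.7, 8.0]
gripper_width: 0.101
grasp_force: 63.2
```

Request:
play_rows --series '[[[0.0002,-0.001,0,0,0,0,0]]]'

```text
time: 21.65
tool_pos: [0.5161, 0.1631, 0.0713]
tool_rot: [-0.001, 0.634, 0.774, 0.003]
contact_force: [-1.9, 6.0, 7.2]
gripper_width: 0.102
grasp_force: 63.0
```

Request:
play_rows --series '[[[0.0002,-0.001,0,0,0,0,0]]]'

```text
time: 21.75
tool_pos: [0.5167, 0.1613, 0.0715]
tool_rot: [0.0, 0.634, 0.774, 0.002]
contact_force: [-2.3, 3.8, 6.5]
gripper_width: 0.099
grasp_force: 62.8
```

Request:
play_rows --series '[[[0.0002,-0.001,0,0,0,0,0]]]'

```text
time: 21.85
tool_pos: [0.517, 0.16, 0.0713]
tool_rot: [0.001, 0.634, 0.774, 0.002]
contact_force: [-1.1, 4.6, 6.8]
gripper_width: 0.103
grasp_force: 62.8
```

Request:
play_rows --series '[[[0.0002,-0.001,0,0,0,0,0]]]'

```text
time: 21.95
tool_pos: [0.5172, 0.1589, 0.0712]
tool_rot: [0.001, 0.634, 0.774, 0.002]
contact_force: [0.4, 2.9, 2.8]
gripper_width: 0.1
grasp_force: 62.2
```

Request:
play_rows --series '[[[0.0002,-0.001,0,0,0,0,0]]]'

```text
time: 22.05
tool_pos: [0.5172, 0.1579, 0.0709]
tool_rot: [0.0, 0.634, 0.774, 0.002]
contact_force: [-0.3, 4.9, 6.3]
gripper_width: 0.096
grasp_force: 62.8
```

No drop over 11 mm, so the middle leaf does not match either. I return it and fetch the far one.

Request:
play_rows --series '[[[0,0,0.01,0,0,0,0],[0,0,0.02,0,0,0,0],[0,0,0.04,0,0,0,0],[0,0,0.036,0,0,0,0],[0,0,0,0,0,0,0]]]'

```text
time: 22.55
tool_pos: [0.5192, 0.1565, 0.1818]
tool_rot: [0.004, 0.634, 0.774, 0.003]
contact_force: [0.4, -0.2, -0.9]
gripper_width: 0.103
grasp_force: 61.7
```

Request:
play_rows --series '[[[0.0031,-0.0415,0,0,0,-2.5,0],[0.0031,-0.0415,0,0,0,-2.5,0],[0.0031,-0.0415,0,0,0,-2.5,0],[0.0031,-0.0415,0,0,0,-2.5,0],[0.0031,-0.0415,0,0,0,-2.5,0],[0.0031,-0.0415,0,0,0,-2.5,0],[0.0031,-0.0415,0,0,0,-2.5,0],[0.0031,-0.0415,0,0,0,-2.5,0],[0.0031,-0.0415,0,0,0,-2.5,0],[0.0031,-0.0415,0,0,0,-2.5,0]]]'

```text
time: 23.55
tool_pos: [0.5453, -0.2599, 0.1733]
tool_rot: [-0.001, 0.787, 0.617, -0.001]
contact_force: [1.1, -0.3, -1.4]
gripper_width: 0.097
grasp_force: 61.6
```

Request:
play_rows --series '[[[0,0,0,0,0,0,0],[0,0,0,0,0,0,0],[0,0,0,0,0,0,0]]]'

```text
time: 23.85
tool_pos: [0.546, -0.2573, 0.1742]
tool_rot: [-0.001, 0.786, 0.618, -0.001]
contact_force: [-1.4, 0.4, -2.1]
gripper_width: 0.1
grasp_force: 61.7
```

```bash
python3 lk.py
```

```text
[ 0.546  -0.2573  0.1742] [-1.42  0.39 -2.11] yaw -13.604198594123687
204 [245 262]
212 [245 263]
230 [244 263]
tab far end rows 197 [(217, 255), (218, 255), (219, 254), (220, 254), (221, 254), (222, 254), (223, 254), (224, 254), (225, 254), (226, 254), (227, 254), (228, 254)]
fork [428, 156, 84, 193, 11031]
```

Request:
play_rows --series '[[[0.0012,0.0004,-0.03,0,0,0,0],[0,0,-0.035,0,0,0,0],[0,0,-0.035,0,0,0,0],[0,0,0,0,0,0,0],[0,0,-0.02,0,0,0,0],[0,0,-0.02,0,0,0,0],[0,0,-0.01,0,0,0,0],[0,0,-0.005,0,0,0,0],[0,0,0,0,0,0,0],[0,0,0,0,0,0,0]]]'

```text
time: 24.9
tool_pos: [0.5487, -0.2581, 0.022]
tool_rot: [0.001, 0.786, 0.618, 0.0]
contact_force: [-0.3, 0.1, -2.2]
gripper_width: 0.099
grasp_force: 61.5
```

Request:
play_rows --series '[[[0,0,0,0,0,0,0]]]'

```text
time: 25.0
tool_pos: [0.5487, -0.2582, 0.0219]
tool_rot: [0.001, 0.786, 0.618, 0.0]
contact_force: [-0.6, -0.1, -2.1]
gripper_width: 0.1
grasp_force: 61.6
```

Request:
play_rows --series '[[[-0.0005,0.0005,-0.004,0,0,0,0],[0,0,-0.0035,0,0,0,0],[0,0,0,0,0,0,0],[0,0,0,0,0,0,0]]]'

```text
time: 25.4
tool_pos: [0.548, -0.2577, 0.0137]
tool_rot: [0.001, 0.786, 0.618, 0.0]
contact_force: [-1.6, 0.8, 1.1]
gripper_width: 0.099
grasp_force: 62.1
```

Request:
play_rows --series '[[[0,0,0,0,0,0,0.3],[0,0,0,0,0,0,0.3],[0,0,0,0,0,0,0.3],[0,0,0.03,0,0,0,0.3],[0,0,0.04,0,0,0,0.3],[0.02,-0.002,0.01,0,0,0,0.3],[0.02,-0.002,0,0,0,0,0.3],[0.0195,-0.0023,0,0,0,0,0.3],[0,0,0,0,0,0,0.3],[0,0,0,0,0,0,0.3]]]'

```text
time: 26.4
tool_pos: [0.6066, -0.2635, 0.0927]
tool_rot: [-0.0, 0.786, 0.618, -0.0]
contact_force: [0.7, 0.7, -0.0]
gripper_width: 0.301
grasp_force: 0.0
```

```bash
python3 st.py;python3 - <<'E'
from h import *
f=snap("w8");im=f["frame"].astype(int);b,g,r=im[...,0],im[...,1],im[...,2]
m=((r>190)&(g>150)&(b<60)).astype(np.uint8)
n,l,st,c=cv2.connectedComponentsWithStats(m)
for i in range(1,n):
    if st[i,4]>30: print(st[i].tolist(),c[i])
for X in([.4908,-.2363,.066],[.547,-.256,.066],[.607,-.2645,.066]): print(proj(f,X))
im=f["frame"];cv2.imwrite("pics/w8c.png",cv2.resize(im[60:330,0:384],(768,540)))
E
```

```text
26.4 [ 0.6066 -0.2635  0.0927] [ 0.74  0.7  -0.  ] [-0.006 -0.023 -0.   ]
[249, 171, 13, 60, 752] [254.90425532 200.45744681]
[92, 172, 38, 61, 1665] [110.7951952  200.73153153]
[173, 179, 23, 61, 1147] [183.99651264 208.10985179]
[[103.29190817 205.7538135 ]]
[[179.0282425  212.79166827]]
[[254.98839827 205.83608319]]
```

View pics/w8c.png

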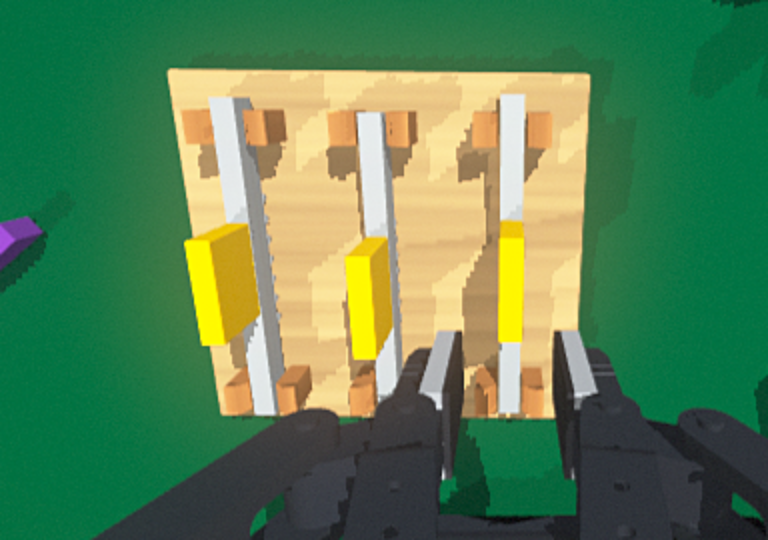

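The two returned leaves stand in their forks, with tabs at (222,285) and (368,297). The far leaf's tab is at (511,282), centred between the fingers.

Request:
play_rows --series '[[[0,0,-0.03,0,0,0,0.3],[0,0,-0.03,0,0,0,0.3],[0,0,-0.014,0,0,0,0.3],[0,0,-0.005,0,0,0,0.3],[0,0,0,0,0,0,0.3],[0,0,0,0,0,0,0],[0,0,0,0,0,0,0],[0,0,0,0,0,0,0],[0,0,0,0,0,0,0],[0,0,0,0,0,0,0]]]'

```text
time: 27.45
tool_pos: [0.6083, -0.2644, 0.0162]
tool_rot: [0.001, 0.786, 0.618, 0.001]
contact_force: [-0.4, 0.4, 5.9]
gripper_width: 0.102
grasp_force: 62.7
```

Request:
play_rows --series '[[[0,0,0.015,0,0,0,0],[0,0,0.03,0,0,0,0],[0,0,0.04,0,0,0,0],[0,0,0.04,0,0,0,0],[0,0,0.036,0,0,0,0],[0,0,0,0,0,0,0],[0,0,0,0,0,0,0]]]'

```text
time: 28.15
tool_pos: [0.6072, -0.2637, 0.1763]
tool_rot: [0.001, 0.786, 0.618, 0.0]
contact_force: [-0.8, -0.7, -3.2]
gripper_width: 0.098
grasp_force: 61.8
```

Request:
play_rows --series '[[[-0.0093,0.0428,0,0,0,2.5,0],[-0.0093,0.0428,0,0,0,2.5,0],[-0.0093,0.0428,0,0,0,2.5,0],[-0.0093,0.0428,0,0,0,2.5,0],[-0.0093,0.0428,0,0,0,2.5,0],[-0.0093,0.0428,0,0,0,2.5,0],[-0.0093,0.0428,0,0,0,2.5,0],[-0.0093,0.0428,0,0,0,2.5,0],[-0.0093,0.0428,0,0,0,2.5,0],[-0.0093,0.0428,0,0,0,2.5,0]]]'

```text
time: 29.15
tool_pos: [0.5115, 0.1657, 0.172]
tool_rot: [-0.002, 0.633, 0.774, -0.002]
contact_force: [-0.1, 0.6, -1.9]
gripper_width: 0.101
grasp_force: 61.8
```

Request:
play_rows --series '[[[0,0,0,0,0,0,0],[0,0,0,0,0,0,0],[0,0,0,0,0,0,0]]]'

```text
time: 29.45
tool_pos: [0.5132, 0.1634, 0.1734]
tool_rot: [-0.001, 0.634, 0.773, -0.001]
contact_force: [-0.6, -0.0, -1.2]
gripper_width: 0.1
grasp_force: 61.7
```

```bash
python3 lk.py
```

```text
[0.5132 0.1634 0.1734] [-0.59 -0.01 -1.15] yaw 11.307347484349023
204 [246 262]
212 [245 262]
230 [245 263]
tab far end rows 196 [(217, 255), (218, 255), (219, 255), (220, 255), (221, 255), (222, 255), (223, 255), (224, 255), (225, 255), (226, 255), (227, 255), (228, 255)]
fork [218, 113, 27, 10, 269]
fork [264, 113, 33, 10, 316]
fork [278, 215, 12, 31, 113]
```

Request:
play_rows --series '[[[-0.0007,0.0034,-0.025,0,0,0,0],[0,0,-0.025,0,0,0,0],[0,0,-0.015,0,0,0,0],[0,0,-0.01,0,0,0,0],[0,0,-0.01,0,0,0,0],[0,0,-0.008,0,0,0,0],[0,0,0,0,0,0,0],[0,0,0,0,0,0,0],[0,0,0,0,0,0,0]]]'

```text
time: 30.4
tool_pos: [0.5139, 0.1679, 0.0831]
tool_rot: [0.0, 0.634, 0.774, 0.001]
contact_force: [-1.2, 0.2, -1.9]
gripper_width: 0.094
grasp_force: 61.7
```

```bash
cat > st.py <<'E'
from plant import manip
s=manip.state();p=s["tool_pos"];print(p.round(4),"lat",(p[0]*.9806+p[1]*.196).round(4),"along",(-p[0]*.196+p[1]*.9806).round(4),s["contact_force"].round(2),s["ft_torque"].round(3))
E
python3 st.py
```

```text
[0.5139 0.1679 0.0831] lat 0.5368 along 0.0639 [-1.17  0.22 -1.9 ] [ 0.039 -0.01  -0.006]
```

Lateral position is right on. Lowering to contact (expected at 0.0742).

Request:
play_rows --series '[[[0,0,-0.004,0,0,0,0],[0,0,-0.004,0,0,0,0],[0,0,0,0,0,0,0],[0,0,0,0,0,0,0]]]'

```text
time: 30.8
tool_pos: [0.5132, 0.1677, 0.074]
tool_rot: [-0.0, 0.634, 0.774, -0.0]
contact_force: [0.5, -0.4, -1.0]
gripper_width: 0.101
grasp_force: 61.7
```

Request:
play_rows --series '[[[0,0,-0.0008,0,0,0,0],[0,0,0,0,0,0,0]]]'

```text
time: 31.0
tool_pos: [0.5133, 0.1678, 0.0734]
tool_rot: [-0.0, 0.634, 0.774, -0.0]
contact_force: [-0.4, 0.7, -1.0]
gripper_width: 0.1
grasp_force: 61.7
```

Request:
play_rows --series '[[[0,0,-0.0007,0,0,0,0],[0,0,0,0,0,0,0]]]'

```text
time: 31.2
tool_pos: [0.5133, 0.1678, 0.0727]
tool_rot: [-0.0, 0.634, 0.774, 0.0]
contact_force: [0.0, -0.3, -2.1]
gripper_width: 0.099
grasp_force: 61.7
```

Request:
play_rows --series '[[[0,0,-0.0005,0,0,0,0],[0,0,0,0,0,0,0]]]'

```text
time: 31.4
tool_pos: [0.5133, 0.1677, 0.0722]
tool_rot: [-0.0, 0.634, 0.774, 0.0]
contact_force: [-0.0, 0.1, -1.6]
gripper_width: 0.098
grasp_force: 61.7
```

It has passed crest level by 2 mm with no force, so the teeth are in the grooves. Continuing gently.

Request:
play_rows --series '[[[0,0,-0.0006,0,0,0,0],[0,0,0,0,0,0,0]]]'

```text
time: 31.6
tool_pos: [0.5133, 0.1678, 0.0715]
tool_rot: [-0.0, 0.634, 0.774, 0.0]
contact_force: [-0.6, 0.6, -1.2]
gripper_width: 0.098
grasp_force: 61.7
```

Request:
play_rows --series '[[[0,0,-0.0006,0,0,0,0],[0,0,0,0,0,0,0]]]'

```text
time: 31.8
tool_pos: [0.5133, 0.1677, 0.0709]
tool_rot: [-0.0, 0.634, 0.774, 0.0]
contact_force: [-0.3, -0.6, -1.6]
gripper_width: 0.099
grasp_force: 61.7
```

Request:
play_rows --series '[[[0,0,-0.0006,0,0,0,0],[0,0,0,0,0,0,0]]]'

```text
time: 32.0
tool_pos: [0.5133, 0.1678, 0.0704]
tool_rot: [0.0, 0.634, 0.774, -0.0]
contact_force: [0.6, 1.7, -1.6]
gripper_width: 0.098
grasp_force: 61.8
```

Request:
play_rows --series '[[[0,0,-0.0005,0,0,0,0],[0,0,0,0,0,0,0]]]'

```text
time: 32.2
tool_pos: [0.5134, 0.1678, 0.0703]
tool_rot: [0.0, 0.634, 0.774, 0.0]
contact_force: [-1.3, -0.9, 1.7]
gripper_width: 0.1
grasp_force: 62.1
```

Stops at 0.0703, with home predicted at 0.0702: fully home. Releasing.

Request:
play_rows --series '[[[0,0,0,0,0,0,0.3],[0,0,0,0,0,0,0.3],[0,0,0,0,0,0,0.3],[0,0,0.02,0,0,0,0.3],[0,0,0.03,0,0,0,0.3],[0,0,0.04,0,0,0,0.3],[0,-0.03,0.03,0,0,0,0.3],[0,-0.04,0.02,0,0,0,0.3],[0,0,0,0,0,0,0.3],[0,0,0,0,0,0,0.3]]]'

```text
time: 33.2
tool_pos: [0.5137, 0.0973, 0.2106]
tool_rot: [0.0, 0.634, 0.773, 0.001]
contact_force: [-0.4, -0.4, -0.6]
gripper_width: 0.303
grasp_force: 0.0
```

```bash
python3 - <<'E'
from h import *
f=snap("w9");g=snap("s9","scene")
z=lambda im,x,y:cv2.resize(im[y:y+75,x:x+100],(400,300),interpolation=cv2.INTER_CUBIC)
w=cv2.resize(f["frame"][0:300,100:500],(400,300))
cv2.imwrite("pics/fin.png",np.hstack([w,np.vstack([z(g["frame"],235,125),z(g["frame"],150,212)])[:600].reshape(600,400,3)[:300]]) if 0 else np.vstack([np.hstack([w,z(g["frame"],235,125)]),np.hstack([z(f["frame"],200,60),z(g["frame"],150,212)])]))
t=np.radians(11.3);e=np.array([np.cos(t),np.sin(t)]);ey=np.array([-e[1],e[0]]);S=np.array([.5148,.1651])
for nm,z0 in(("home",.066),("crest",.070)):
    for d in(-.075,.075): print(nm,d,"plate top end px",proj(f,np.r_[S+d*ey,z0+.02])[0],"tab top",proj(f,np.r_[S+np.sign(d)*.022*ey,z0+.054])[0])
E
python3 st.py
```

```text
home -0.075 plate top end px [266.36089421 183.50701261] tab top [268.68797126 139.59418259]
home 0.075 plate top end px [268.25262124  36.50128439] tab top [269.39676948  91.26100456]
crest -0.075 plate top end px [266.52688728 184.42406907] tab top [268.91879768 140.02951968]
crest 0.075 plate top end px [268.47245788  35.43345275] tab top [269.65015888  90.96725019]
[0.5127 0.0982 0.2087] lat 0.522 along -0.0042 [-0.48 -0.88 -0.38] [ 0.014 -0.049 -0.018]
```

View pics/fin.png

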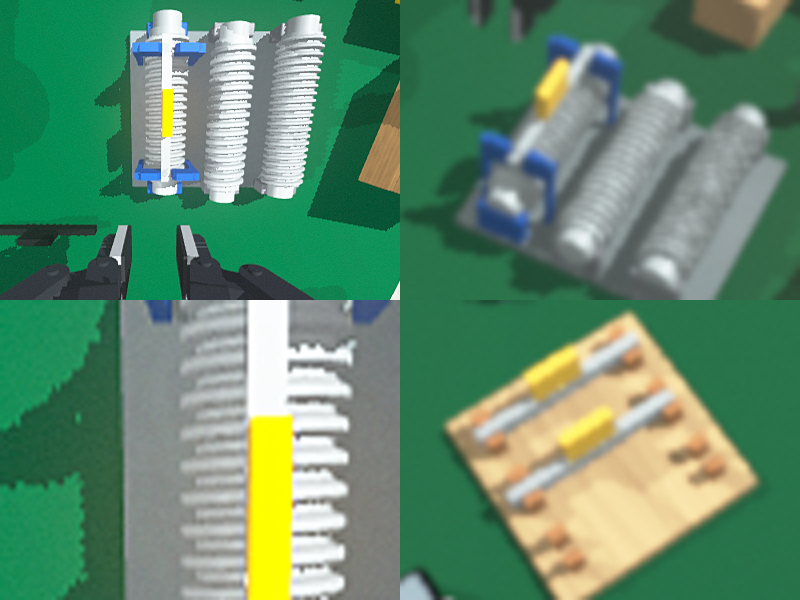

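The leaf stands level and upright in both blue forks on the front spindle, with its tab at (167,113) in the left panel. The other two stand down in the rack and the gripper is clear, so I hand in.

```bash
python3 -c "
from plant import manip
print(manip.job_done())"
```

```text
the job is handed in; nothing more can be done
None
```

The leaf from the far rack place fits the front spindle: it is standing fully home and released, the other two are back down in the rack, and the job was handed in at about 33 s.

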